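# Open the combination strongbox on the glass bench

## Robot

A 6-joint arm with a two-finger parallel gripper is mounted at the origin on the work surface. World frame = base frame: x ahead of the robot, y to its left, z up, the work surface at z = 0. Lengths are in m, angles in degrees, forces in N, time in s.
With the tool pointing down it reaches from about 0.4 to 0.825 m from the base axis. Payload 7 kg.
Tool frame: the origin (TCP) lies on the centre line of the jaws, within the pads' length; the fingertips stand r.tip_reach ahead of it and the grasp point (between the pads) is the TCP (r.tip_reach is the distance from the TCP to the fingertips, in m); z points along the fingers, y is the line along which they close (so a half turn about z gives the same grasp; the last joint's range is limited). The gripper opens to 88 mm and grips with 3 to 60 N. Pads are 19 mm wide; open, the fingers measure 130 mm over their backs; the gripper's body (78 mm by 193 mm) begins 47 mm behind the grasp point.
Start: joints at [-54.941, 20.546, 0.682, 0, -70.136, -16.507], TCP at [0.215, -0.64, 0.246] pointing down, gripper open.
Joint ranges: [-176.03, 176.03], [-82.01, 121.73], [-58.28, 71.71], [-173.87, 95.51], [-174.79, -0.11], [-173.66, 173.66]. Speed limits (degrees/s): [136.94, 136.94, 172.46, 180, 180, 180].

## Interface

Orientations are given as [roll, pitch, yaw] about the fixed x, y, z axes, in that order (R = Rz(yaw) Ry(pitch) Rx(roll)).
In Python, from plant import sensors, cams, r gives the robot as it stands.
- The arm moves only by the tool drive_tool, never from a script. Its argument "rows" is a list of rows, each an object of numbers: "fingers": the gripper's target within -1 to 1 (fully open at 1, half-way at 0, shut at -1); "x", "y", "z": the shift along the tool's x, y, z in m; "spin": the turn about the tool's z in rad. A call has 1 to 10 rows; each row is the pose to reach, as a shift and turn from the pose commanded when the call began, along the tool's axes at that moment; what a row does not reach only later rows make up. A row lasts 1/8 s, in which the tool goes at most 62.5 mm and 10.7 degrees, less where a joint would pass 70% of its speed; a pose out of reach is approached as far as the arm can. A call with a gripper value outside its range is refused whole. The fingers move at their own pace and stop on an object; "newtons" is the grip in N (left out, the last holds). Time passes only in rows, so rows that repeat a pose let the fingers close. It gives the time, the measured TCP pose, the force, the opening and the grip force at its end, in the units of the state.
- sensors.get_state(): the state, without advancing time (a new reading comes with each control period).
- cams.capture(name): name is "side" or "top"; returns a dict with "pixels" (420x560x3 uint8, red, green, blue), "intrinsics" (3x3 intrinsics, pixels), "k1" (the pictures are not rectified: a ray, as slopes to the right and down, at radius r is drawn at 1 + k1 r^2 times it, then the intrinsics apply), "eye" and "orientation" of the camera in the world. Camera axes: x right, y up, looking along -z (the intrinsics and any distortion apply to the point x, -y, -z); pixel columns grow to the right and rows downward; lengths in m; the calibration is good to about 2 mm. A picture is of the moment at which its call begins. There is no depth.
- r.close_job(): hands the job in; it is judged then, once.
The state is a dict: "time_s": time; "joints": joint angles; "qd": joint speeds; "joint_torque": joint torques, N m; "tcp_pos": TCP position; "eef_rot": TCP orientation; "contact_force": force on the tool from outside, world axes, zero at the start; "moment": the same for the moment, N m; "gripper_width": finger opening in m; "gripper_force": force on a finger pad.
Only numpy, scipy, OpenCV 4.12 (cv2) and the standard library are available. Lean on these libraries where they do the work, as an engineer would, in place of code of your own. Each camera call takes 0.05 s, during which the arm holds its last target. There are 200 camera calls.

## Task

Open the dial-locked strongbox on the bead makers' bench, whose combination is 30 right, 35 left: turn the dial right (clockwise) past 30 once and stop on 30 the second time it comes up, turn left past 35 once and stop on 35 the second time, then turn right again slowly, by feel, until the dial comes to a stop within about half a turn because the bolt has dropped, without forcing it. Then raise the lid by its handle, leave it standing well open (some 60 degrees) and let go, disturbing nothing else on the bench.

Things in the scene. Friction and masses are not known exactly. Their poses are not given: they have to be found in the camera images.
- strongbox: dark green steel strongbox, 250 (its x) x 260 (its y) x 115 high without the lid, fixed to the bench; origin at the centre of its underside; its x axis points from the front (handle side, towards the robot) to the hinge at the back, z up. The lid plate on top is 8 thick, so the lid's top face is 123 above the bench.
- dial_centre (a point): on the dial's axis at the height of its black face (131 above the bench), 10 to +x of the strongbox's centre; fixed to the lid, does not turn. The dial is a black disc, 110 diameter, 8 thick, on the lid. Turning takes 0.05 to 0.15 N m (1 to 4 N at 40 from the axis), with a light click (up to 0.2 N m) once a turn between 16 and 28; it stays where it is left.
- bar_end (a point): top of the red-striped zero end of the dial's finger bar, 44 from the axis; turns with the dial. The aluminium bar stands on the face right across the axis: 96 long (48 each side), 12 thick, 24 high (top 155 above the bench). Push it round from its side near either end with closed fingers (no wrist turning needed), or pinch and twist it.
- index (a point): the fixed red index mark on the steel ring round the dial, on the hinge (+x) side, 60 from the axis. 40 divisions: zero is a red line; 10, 20, 30 are long white lines with one, two, three yellow dots; other fives are middling lines. Numbers rise clockwise round the face: a left turn raises the number at the index, a right turn lowers it.
- dial (a joint): rad, counted over several turns, grows to the left (counterclockwise from above). Number at the index = 40*value/(2 pi), modulo 40; the zero end of the bar points along strongbox yaw + value. Starts at 5.0 to 7.2, so turning right 30 comes up at 4.71, then -1.57; turning left 35 comes up at -0.79, then 5.50. Set each within a division (0.157 rad); do not run past it and come back.
- spindle: the lock's spindle and cam, hidden under the dial, turning with it, not touched by the robot. On the last right turn the bolt drops between 28 and 16 (dial 4.4 to 2.5; differs each time, unseen) and blocks the dial almost rigidly (20 N m/rad). The lock is forced if the cam, 36 from the axis, takes over 25 N (0.9 N m on the dial). Leave the dial there.
- handle (a point): middle of the lid's handle: a round steel bar, 10 in diameter, 100 long along the strongbox's y, its axis 40 above the lid's top (163 above the bench with the lid shut), on a post at each end; 100 in front (-x) of the strongbox's centre, 225 in front of the hinge line and 48 above it
- hinge (a point): middle of the lid's hinge line, which runs along the strongbox's y at the back top edge: 125 behind the strongbox's centre, 115 above the bench
- lid (a joint): opening of the lid in rad, 0 shut to 1.5; a stiff friction stay holds the lid wherever it is left (about 7 to 9 N at the handle to raise it). The bolt holds it shut until the combination has been dialled.
- stub_jar: bystander, leave alone: glass jar of rod stubs with a steel lid, 82 diameter, 90 high; origin at the centre of its underside
- tumbler: bystander, leave alone: drinking glass, 72 diameter at the rim, 140 high; origin at the centre of its underside
- graphite_pad: bystander, leave alone: black round graphite pad, 84 diameter, 12 high; origin at the centre of its underside
- glasses: bystander, leave alone: folded-out dark protective glasses, 140 wide, 110 deep, 55 high; origin on the bench below the lenses
- lighter: bystander, leave alone: orange pocket lighter, 70 x 24 x 12; origin at the centre of its underside
- rod_a: bystander, leave alone: red glass rod, 260 long, 7 thick; origin at the centre of its underside
- rod_b: bystander, leave alone: green glass rod, 260 long, 7 thick; origin at the centre of its underside

How it is judged:
By the outcome, as a careful person would: the job done as asked, in the order asked, and still so for the second after the job is handed in, with the robot touching nothing.
It also fails if it takes over 70 s, if anything falls off the work surface, if the arm or the gripper's body presses on something with over 40 N, if the wrist force passes 120 N, or if a joint passes its speed limit or range.

## Working session

There is one attempt and no reset: what is moved stays moved. The work goes in short steps, Python scripts to look and compute and a tool call to move; the robot and the scene stay as the last step left them, time stands still between calls to the robot, and variables do not carry over. Pictures are saved under pics/ and viewed, at most 10 in all, crops included, and the job is handed in when it is done.

Besides the shell and the picture viewer there is one more tool, called after ">>>" by a JSON object that holds its "method" and its "body". drive_tool: Moves the arm, as the interface text tells. Its arguments: {"type":"object","properties":{"rows":{"type":"array"},"newtons":{"type":"number"}},"required":["rows"]}

```bash
ls; mkdir -p pics; python3 - <<'E'
from plant import sensors,cams,r
import cv2
print(sensors.get_state(), r.tip_reach)
for n in("top","side"):
    c=cams.capture(n); cv2.imwrite(f"pics/{n}0.png",cv2.resize(c["pixels"][:,:,::-1],(800,600),interpolation=cv2.INTER_CUBIC))
    print(n,c["intrinsics"],c["k1"],c["eye"],c["orientation"])
E
```

```text
pics
{'time_s': 0.0, 'joints': array([-5.49393524e+01,  2.05908785e+01,  6.36128722e-01, -1.90247653e-02,
       -7.01353554e+01, -1.65091663e+01]), 'qd': array([-0.14692258,  0.02841074, -0.01217566,  0.05825563,  0.03680689,
        0.06403054]), 'joint_torque': array([ 1.39874439e-03, -5.82722354e+01,  2.93060035e+01,  6.99756235e+00,
        7.08594176e-03, -2.12913192e-04]), 'tcp_pos': array([ 0.21462098, -0.63951437,  0.24465027]), 'eef_rot': array([ 1.79908527e+02, -8.46001732e-03, -1.61454991e+02]), 'contact_force': array([-0.07381381, -0.38947108, -0.33113958]), 'moment': array([-0.01620633, -0.07063212,  0.04436542]), 'gripper_force': 0.0, 'gripper_width': 0.08766437025816592} 0.019
top [[412.14812724   0.         277.73768592]
 [  0.         412.14812724 212.37462247]
 [  0.           0.           1.        ]] 0.03323787442811353 [ 0.33781596 -0.0656171   1.12180216] [ 11.9605037    0.3534725  -84.96290126]
side [[384.96721437   0.         280.41558152]
 [  0.         384.96721437 214.72487744]
 [  0.           0.           1.        ]] -0.012880647401173378 [0.14320744 0.7685158  0.71091854] [  57.21173741    0.47586256 -154.63097166]
```

View pics/top0.png

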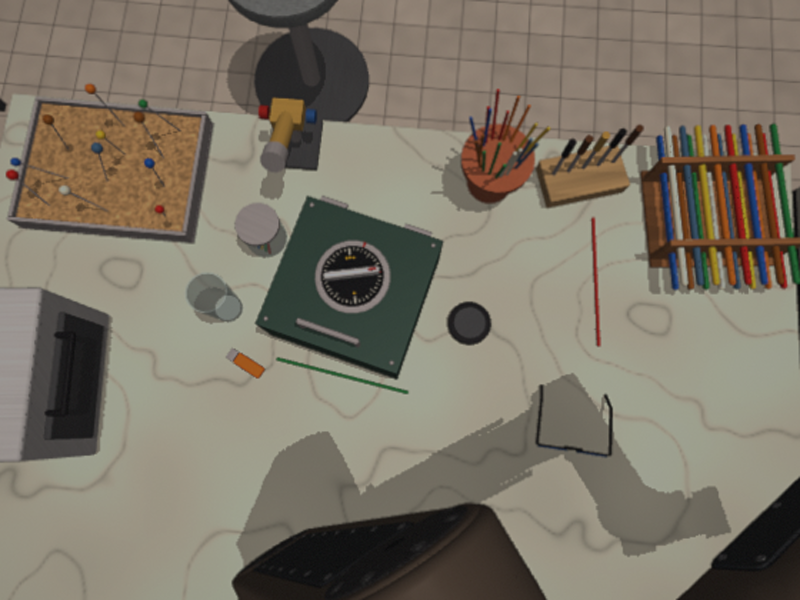

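View pics/side0.png

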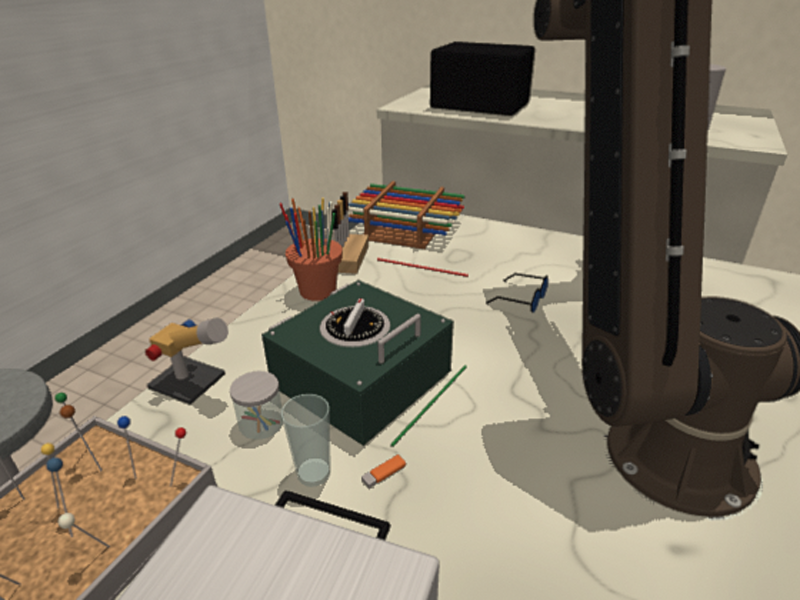

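The top view shows the box around (350,285) with the dial at (352,275) and the handle from (298,322) to (357,342). The jar (258,228) and tumbler (212,297) are to its left, and the green rod is in front of it. I'll enlarge that area.

```bash
cat > h.py <<'E'
import numpy as np, cv2
from plant import sensors,cams,r
from scipy.spatial.transform import Rotation as R
def ray(c,uv):
    K=c["intrinsics"];k=c["k1"]
    m=np.array([(uv[0]-K[0,2])/K[0,0],(uv[1]-K[1,2])/K[1,1]]);s=m.copy()
    for _ in range(20): s=m/(1+k*(s@s))
    return R.from_euler("xyz",c["orientation"],degrees=True).as_matrix()@np.array([s[0],-s[1],-1])
def at(c,uv,z):
    d=ray(c,uv);e=np.array(c["eye"]);return e+d*(z-e[2])/d[2]
def proj(c,p):
    q=R.from_euler("xyz",c["orientation"],degrees=True).as_matrix().T@(np.array(p)-c["eye"])
    s=np.array([q[0],-q[1]])/-q[2];s=s*(1+c["k1"]*(s@s));K=c["intrinsics"]
    return np.array([K[0,0]*s[0]+K[0,2],K[1,1]*s[1]+K[1,2]])
def crop(c,u0,v0,w,h,name,f=5):
    im=c["pixels"][v0:v0+h,u0:u0+w,::-1]
    cv2.imwrite(f"pics/{name}.png",cv2.resize(im,(w*f,h*f),interpolation=cv2.INTER_CUBIC))
E
python3 - <<'E'
from h import *
c=cams.capture("top"); crop(c,170,130,150,140,"t1",4) if 0 else crop(c,170,132,150,136,"t1",4)
E
```

```text
(no output)
```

View pics/t1.png

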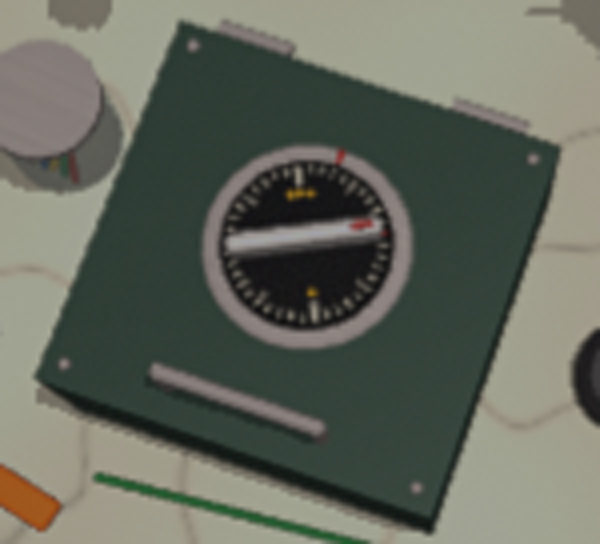

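The crop gives the lid corners as (181,22), (561,148), (432,532) and (38,378). The index is at (341,157), the dial centre near (307,247), the red zero end of the bar at (379,228) and the handle from (152,371) to (323,430).

```bash
cat > loc.py <<'E'
from h import *
c=cams.capture("top")
f=lambda x,y:((x+.5)/4-.5+170,(y+.5)/4-.5+132)
P=lambda x,y,z:at(c,f(x,y),z)[:2]
cor=[P(*p,.123) for p in((181,22),(561,148),(432,532),(38,378))]
bl,br,fr,fl=cor
print("corners",np.round(cor,4)); ctr=sum(cor)/4
ax=(bl+br-fl-fr);yaw1=np.arctan2(ax[1],ax[0]); ay=(bl+fl-br-fr);yaw2=np.arctan2(-ay[0],ay[1])
yaw=(yaw1+yaw2)/2
print("ctr",ctr,np.degrees([yaw1,yaw2]),np.linalg.norm(bl-fl),np.linalg.norm(bl-br))
x=np.array([np.cos(yaw),np.sin(yaw)])
dc=P(307,247,.131);print("dial px",dc,"from box",ctr+.01*x)
idx=P(341,157,.123);print("index",idx-dc,np.degrees(np.arctan2(*(idx-dc)[::-1])))
a=P(384,230,.145)-P(228,243,.153)
z=P(380,224,.155);o=P(228,243,.155);d=z-o;b=np.arctan2(d[1],d[0])
print("bar len",np.linalg.norm(d),(z+o)/2,"angle",np.degrees(b),"dial",b-yaw+2*np.pi)
for q in((299,180),(315,312)):
    e=P(*q,.131)-dc;print("mark",np.arctan2(e[1],e[0])-yaw)
h=[P(152,371,.168),P(323,430,.168)];print("handle",sum(h)/2,"exp",ctr-.1*x)
E
python3 loc.py
```

```text
corners [[ 0.7313  0.1377]
 [ 0.6679 -0.112 ]
 [ 0.4197 -0.0519]
 [ 0.4926  0.1976]]
ctr [0.57788469 0.0428497 ] [-13.84680859 -15.2753154 ] 0.24606697831895827 0.257667005117864
dial px [0.58764718 0.04069033] from box [0.58756349 0.04033558]
index [ 0.0623431  -0.01451548] -13.106783713925433
bar len 0.09276313669716257 [0.58985376 0.04074254] angle -77.6621512145204 dial 5.181863538683657
mark 0.4724389830522914
mark -2.6654759244311697
handle [0.48252976 0.06784954] exp [0.48109666 0.06799087]
```

>>> {"method": "drive_tool", "body": {"rows": [{"x": -0.57, "y": 0.526, "spin": -1.467, "fingers": 0}, {"x": -0.57, "y": 0.526, "spin": -1.467, "fingers": 0}, {"x": -0.57, "y": 0.526, "spin": -1.467, "fingers": 0}, {"x": -0.57, "y": 0.526, "spin": -1.467, "fingers": 0}, {"x": -0.57, "y": 0.526, "spin": -1.467, "fingers": 0}, {"x": -0.57, "y": 0.526, "spin": -1.467, "fingers": 0}, {"x": -0.57, "y": 0.526, "spin": -1.467, "fingers": 0}, {"x": -0.57, "y": 0.526, "spin": -1.467, "fingers": 0}, {"x": -0.57, "y": 0.526, "spin": -1.467, "fingers": 0}, {"x": -0.57, "y": 0.526, "spin": -1.467, "fingers": 0}], "newtons": 15}}

```text
invalid input
```

>>> {"method": "drive_tool", "body": {"rows": [{"fingers": 0, "x": -0.57, "y": 0.526, "z": 0, "spin": -1.467}, {"fingers": 0, "x": -0.57, "y": 0.526, "z": 0, "spin": -1.467}, {"fingers": 0, "x": -0.57, "y": 0.526, "z": 0, "spin": -1.467}, {"fingers": 0, "x": -0.57, "y": 0.526, "z": 0, "spin": -1.467}, {"fingers": 0, "x": -0.57, "y": 0.526, "z": 0, "spin": -1.467}, {"fingers": 0, "x": -0.57, "y": 0.526, "z": 0, "spin": -1.467}, {"fingers": 0, "x": -0.57, "y": 0.526, "z": 0, "spin": -1.467}, {"fingers": 0, "x": -0.57, "y": 0.526, "z": 0, "spin": -1.467}, {"fingers": 0, "x": -0.57, "y": 0.526, "z": 0, "spin": -1.467}, {"fingers": 0, "x": -0.57, "y": 0.526, "z": 0, "spin": -1.467}], "newtons": 15}}

```text
time_s: 1.45
tcp_pos: [0.5159, -0.0899, 0.2458]
eef_rot: [-180.0, -0.0, -77.4]
contact_force: [1.4, -0.4, -0.1]
gripper_width: 0.044
gripper_force: 0.0
```

>>> {"method": "drive_tool", "body": {"rows": [{"fingers": 0, "x": -0.112, "y": -0.098, "z": 0, "spin": 0}, {"fingers": 0, "x": -0.112, "y": -0.098, "z": 0, "spin": 0}, {"fingers": 0, "x": -0.112, "y": -0.098, "z": 0.03, "spin": 0}, {"fingers": 0, "x": -0.112, "y": -0.098, "z": 0.03, "spin": 0}, {"fingers": 0, "x": -0.112, "y": -0.098, "z": 0.03, "spin": 0}]}}

```text
time_s: 2.08
tcp_pos: [0.5864, 0.0383, 0.2159]
eef_rot: [180.0, -0.0, -77.4]
contact_force: [0.3, -0.6, 0.3]
gripper_width: 0.0438
gripper_force: 0.0
```

```bash
python3 - <<'E'
from h import *
s=sensors.get_state();print({k:np.round(s[k],4) for k in("time_s","joints","tcp_pos","eef_rot","contact_force","moment")})
c=cams.capture("side");crop(c,160,150,180,135,"s1",4)
E
```

```text
{'time_s': np.float64(2.075), 'joints': array([ 2.28025e+01,  1.36088e+01, -1.31422e+01,  2.14000e-02,
       -6.32704e+01, -1.01937e+01]), 'tcp_pos': array([0.5864, 0.0383, 0.2159]), 'eef_rot': array([ 1.799823e+02, -2.260000e-02, -7.738160e+01]), 'contact_force': array([ 0.3018, -0.6399,  0.299 ]), 'moment': array([-0.0016,  0.1293, -0.0117])}
```

View pics/s1.png

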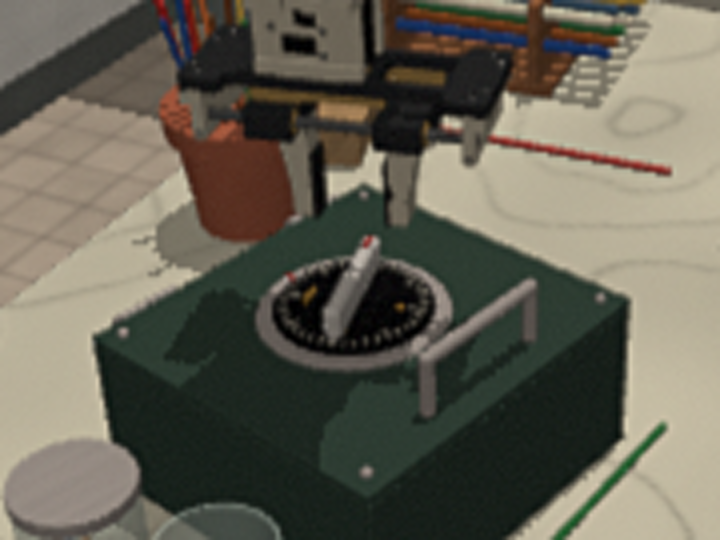

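The side view shows the open fingers above the bar with clear space around them; the red end is at (370,240) and the handle at (480,320). I'll spin the wrist to the left-hand end of its range before gripping.

>>> {"method": "drive_tool", "body": {"rows": [{"fingers": 0, "x": 0, "y": 0, "z": 0, "spin": -0.18}, {"fingers": 0, "x": 0, "y": 0, "z": 0, "spin": -0.36}, {"fingers": 0, "x": 0, "y": 0, "z": 0, "spin": -0.54}, {"fingers": 0, "x": 0, "y": 0, "z": 0, "spin": -0.72}, {"fingers": 0, "x": 0, "y": 0, "z": 0, "spin": -0.9}, {"fingers": 0, "x": 0, "y": 0, "z": 0, "spin": -1.08}, {"fingers": 0, "x": 0, "y": 0, "z": 0, "spin": -1.26}, {"fingers": 0, "x": 0, "y": 0, "z": 0, "spin": -1.44}, {"fingers": 0, "x": 0, "y": 0, "z": 0, "spin": -1.571}, {"fingers": 0, "x": 0, "y": 0, "z": 0, "spin": -1.571}]}}

```text
time_s: 3.38
tcp_pos: [0.5866, 0.0378, 0.2169]
eef_rot: [-180.0, -0.1, 12.5]
contact_force: [-0.0, -0.3, -0.4]
gripper_width: 0.0437
gripper_force: 0.0
```

>>> {"method": "drive_tool", "body": {"rows": [{"fingers": 0, "x": 0, "y": 0, "z": 0, "spin": -0.18}, {"fingers": 0, "x": 0, "y": 0, "z": 0, "spin": -0.36}, {"fingers": 0, "x": 0, "y": 0, "z": 0, "spin": -0.54}, {"fingers": 0, "x": 0, "y": 0, "z": 0, "spin": -0.72}, {"fingers": 0, "x": 0, "y": 0, "z": 0, "spin": -0.9}, {"fingers": 0, "x": 0, "y": 0, "z": 0, "spin": -1.08}, {"fingers": 0, "x": 0, "y": 0, "z": 0, "spin": -1.26}, {"fingers": 0, "x": 0, "y": 0, "z": 0, "spin": -1.44}, {"fingers": 0, "x": 0, "y": 0, "z": 0, "spin": -1.571}, {"fingers": 0, "x": 0, "y": 0, "z": 0, "spin": -1.571}]}}

```text
time_s: 4.62
tcp_pos: [0.5866, 0.0382, 0.2162]
eef_rot: [179.9, -0.0, 102.4]
contact_force: [0.2, 0.1, 0.1]
gripper_width: 0.0439
gripper_force: 0.0
```

>>> {"method": "drive_tool", "body": {"rows": [{"fingers": 0, "x": 0.002, "y": 0.0015, "z": 0.03, "spin": 0}, {"fingers": 0, "x": 0.002, "y": 0.0015, "z": 0.05, "spin": 0}, {"fingers": 0, "x": 0.002, "y": 0.0015, "z": 0.062, "spin": 0}, {"fingers": 0, "x": 0.002, "y": 0.0015, "z": 0.062, "spin": 0}, {"fingers": -1, "x": 0.002, "y": 0.0015, "z": 0.062, "spin": 0}, {"fingers": -1, "x": 0.002, "y": 0.0015, "z": 0.062, "spin": 0}, {"fingers": -1, "x": 0.002, "y": 0.0015, "z": 0.062, "spin": 0}, {"fingers": -1, "x": 0.002, "y": 0.0015, "z": 0.062, "spin": 0}], "newtons": 15}}

```text
time_s: 5.62
tcp_pos: [0.5902, 0.0418, 0.1542]
eef_rot: [179.7, -0.0, 102.6]
contact_force: [7.5, 0.2, -2.1]
gripper_width: 0.0116
gripper_force: 15.0
```

```bash
cat > st.py <<'E'
from h import *
s=sensors.get_state();print({k:np.round(s[k],3).tolist() for k in("time_s","joints","tcp_pos","eef_rot","contact_force","moment","gripper_width","gripper_force")})
E
python3 st.py
```

```text
{'time_s': 5.625, 'joints': [22.995, 16.873, -17.454, 0.066, -55.345, 169.615], 'tcp_pos': [0.59, 0.042, 0.154], 'eef_rot': [179.668, -0.006, 102.647], 'contact_force': [7.504, 0.207, -2.145], 'moment': [-0.057, -2.664, -0.047], 'gripper_width': 0.012, 'gripper_force': 15.015}
```

>>> {"method": "drive_tool", "body": {"rows": [{"fingers": -1, "x": 0, "y": 0.002, "z": 0, "spin": 0.1}, {"fingers": -1, "x": 0, "y": 0.002, "z": 0, "spin": 0.25}, {"fingers": -1, "x": 0, "y": 0.002, "z": 0, "spin": 0.4}, {"fingers": -1, "x": 0, "y": 0.002, "z": 0, "spin": 0.55}, {"fingers": -1, "x": 0, "y": 0.002, "z": 0, "spin": 0.7}, {"fingers": -1, "x": 0, "y": 0.002, "z": 0, "spin": 0.85}, {"fingers": -1, "x": 0, "y": 0.002, "z": 0, "spin": 1.0}, {"fingers": -1, "x": 0, "y": 0.002, "z": 0, "spin": 1.15}, {"fingers": -1, "x": 0, "y": 0.002, "z": 0, "spin": 1.3}, {"fingers": -1, "x": 0, "y": 0.002, "z": 0, "spin": 1.4}]}}

```text
time_s: 6.88
tcp_pos: [0.5899, 0.042, 0.1542]
eef_rot: [-180.0, -0.1, 22.2]
contact_force: [-0.3, 2.5, 3.3]
gripper_width: 0.0117
gripper_force: 15.0
```

```bash
python3 st.py
```

```text
{'time_s': 6.875, 'joints': [22.987, 16.987, -17.261, -0.01, -55.673, 89.224], 'tcp_pos': [0.59, 0.042, 0.154], 'eef_rot': [-179.991, -0.079, 22.206], 'contact_force': [-0.337, 2.45, 3.275], 'moment': [0.636, 0.362, 0.12], 'gripper_width': 0.012, 'gripper_force': 15.013}
```

>>> {"method": "drive_tool", "body": {"rows": [{"fingers": -1, "x": 0, "y": 0, "z": 0, "spin": 0.1}, {"fingers": -1, "x": 0, "y": 0, "z": 0, "spin": 0.27}, {"fingers": -1, "x": 0, "y": 0, "z": 0, "spin": 0.44}, {"fingers": -1, "x": 0, "y": 0, "z": 0, "spin": 0.61}, {"fingers": -1, "x": 0, "y": 0, "z": 0, "spin": 0.78}, {"fingers": -1, "x": 0, "y": 0, "z": 0, "spin": 0.95}, {"fingers": -1, "x": 0, "y": 0, "z": 0, "spin": 1.12}, {"fingers": -1, "x": 0, "y": 0, "z": 0, "spin": 1.29}, {"fingers": -1, "x": 0, "y": 0, "z": 0, "spin": 1.46}, {"fingers": -1, "x": 0, "y": 0, "z": 0, "spin": 1.6}]}}

```text
time_s: 8.12
tcp_pos: [0.5901, 0.0425, 0.1542]
eef_rot: [-179.9, 0.0, -69.5]
contact_force: [-0.8, 3.6, 2.4]
gripper_width: 0.0119
gripper_force: 15.0
```

>>> {"method": "drive_tool", "body": {"rows": [{"fingers": -1, "x": 0, "y": 0, "z": 0, "spin": 0.1}, {"fingers": -1, "x": 0, "y": 0, "z": 0, "spin": 0.27}, {"fingers": -1, "x": 0, "y": 0, "z": 0, "spin": 0.44}, {"fingers": -1, "x": 0, "y": 0, "z": 0, "spin": 0.61}, {"fingers": -1, "x": 0, "y": 0, "z": 0, "spin": 0.78}, {"fingers": -1, "x": 0, "y": 0, "z": 0, "spin": 0.95}, {"fingers": -1, "x": 0, "y": 0, "z": 0, "spin": 1.12}, {"fingers": -1, "x": 0, "y": 0, "z": 0, "spin": 1.29}, {"fingers": -1, "x": 0, "y": 0, "z": 0, "spin": 1.46}, {"fingers": -1, "x": 0, "y": 0, "z": 0, "spin": 1.6}]}}

```text
time_s: 9.38
tcp_pos: [0.5906, 0.0423, 0.1542]
eef_rot: [180.0, 0.2, -161.2]
contact_force: [2.7, 1.8, -0.5]
gripper_width: 0.0116
gripper_force: 15.0
```

>>> {"method": "drive_tool", "body": {"rows": [{"fingers": -1, "x": 0, "y": 0, "z": 0, "spin": 0.1}, {"fingers": -1, "x": 0, "y": 0, "z": 0, "spin": 0.27}, {"fingers": -1, "x": 0, "y": 0, "z": 0, "spin": 0.44}, {"fingers": -1, "x": 0, "y": 0, "z": 0, "spin": 0.61}, {"fingers": -1, "x": 0, "y": 0, "z": 0, "spin": 0.78}, {"fingers": -1, "x": 0, "y": 0, "z": 0, "spin": 0.95}, {"fingers": -1, "x": 0, "y": 0, "z": 0, "spin": 1.12}, {"fingers": -1, "x": 0, "y": 0, "z": 0, "spin": 1.25}, {"fingers": -1, "x": 0, "y": 0, "z": 0, "spin": 1.25}]}}

```text
time_s: 10.5
tcp_pos: [0.5905, 0.0419, 0.1542]
eef_rot: [179.9, 0.0, 127.5]
contact_force: [4.5, 0.8, 0.4]
gripper_width: 0.0119
gripper_force: 15.0
```

```bash
python3 st.py; python3 - <<'E'
from h import *
c=cams.capture("top"); crop(c,170,132,150,136,"t2",4)
E
```

```text
{'time_s': 10.5, 'joints': [22.969, 17.008, -17.245, 0.018, -55.619, -165.473], 'tcp_pos': [0.59, 0.042, 0.154], 'eef_rot': [179.879, 0.047, 127.506], 'contact_force': [4.511, 0.798, 0.429], 'moment': [0.241, -1.086, -0.101], 'gripper_width': 0.012, 'gripper_force': 15.012}
```

View pics/t2.png

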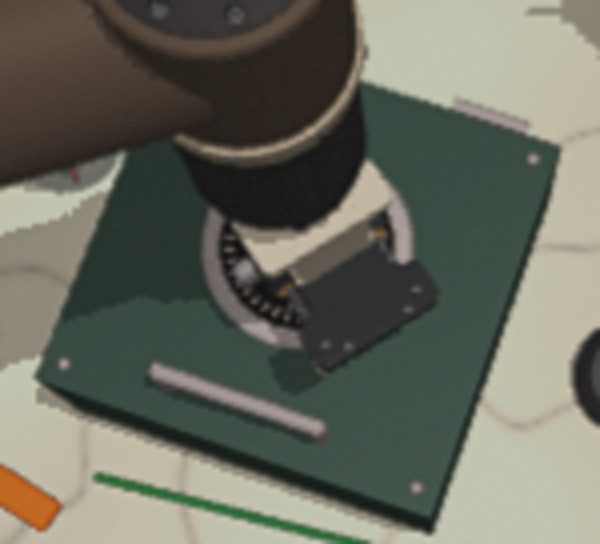

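The arm hides most of the dial, but the tool and bar read -232.5°, so the dial is at about -0.66. I regrasp half a turn back.

>>> {"method": "drive_tool", "body": {"rows": [{"fingers": 0, "x": 0, "y": 0.001, "z": 0, "spin": 0}, {"fingers": 0, "x": 0, "y": 0.001, "z": 0, "spin": 0}, {"fingers": 0, "x": 0, "y": 0.001, "z": -0.025, "spin": 0}, {"fingers": 0, "x": 0, "y": 0.001, "z": -0.045, "spin": 0}, {"fingers": 0, "x": 0, "y": 0.001, "z": -0.045, "spin": -0.18}, {"fingers": 0, "x": 0, "y": 0.001, "z": -0.045, "spin": -0.36}, {"fingers": 0, "x": 0, "y": 0.001, "z": -0.045, "spin": -0.54}, {"fingers": 0, "x": 0, "y": 0.001, "z": -0.045, "spin": -0.72}, {"fingers": 0, "x": 0, "y": 0.001, "z": -0.045, "spin": -0.9}, {"fingers": 0, "x": 0, "y": 0.001, "z": -0.045, "spin": -1.08}]}}

```text
time_s: 11.8
tcp_pos: [0.5898, 0.0419, 0.1982]
eef_rot: [-180.0, -0.1, -170.3]
contact_force: [-0.5, 0.3, -0.5]
gripper_width: 0.0438
gripper_force: 0.0
```

>>> {"method": "drive_tool", "body": {"rows": [{"fingers": 0, "x": 0, "y": 0, "z": 0, "spin": -0.18}, {"fingers": 0, "x": 0, "y": 0, "z": 0, "spin": -0.36}, {"fingers": 0, "x": 0, "y": 0, "z": 0, "spin": -0.54}, {"fingers": 0, "x": 0, "y": 0, "z": 0, "spin": -0.72}, {"fingers": 0, "x": 0, "y": 0, "z": 0, "spin": -0.9}, {"fingers": 0, "x": 0, "y": 0, "z": 0, "spin": -1.08}, {"fingers": 0, "x": 0, "y": 0, "z": 0, "spin": -1.26}, {"fingers": 0, "x": 0, "y": 0, "z": 0, "spin": -1.44}, {"fingers": 0, "x": 0, "y": 0, "z": 0, "spin": -1.62}, {"fingers": 0, "x": 0, "y": 0, "z": 0, "spin": -1.8}]}}

```text
time_s: 13.05
tcp_pos: [0.5898, 0.0419, 0.1982]
eef_rot: [179.9, 0.0, -67.2]
contact_force: [-0.8, -0.3, 0.5]
gripper_width: 0.0434
gripper_force: 0.0
```

>>> {"method": "drive_tool", "body": {"rows": [{"fingers": 0, "x": 0, "y": 0, "z": 0, "spin": -0.18}, {"fingers": 0, "x": 0, "y": 0, "z": 0, "spin": -0.262}, {"fingers": 0, "x": 0, "y": 0, "z": 0.02, "spin": -0.262}, {"fingers": 0, "x": 0, "y": 0, "z": 0.035, "spin": -0.262}, {"fingers": 0, "x": 0, "y": 0, "z": 0.045, "spin": -0.262}, {"fingers": 0, "x": 0, "y": 0, "z": 0.045, "spin": -0.262}, {"fingers": -1, "x": 0, "y": 0, "z": 0.045, "spin": -0.262}, {"fingers": -1, "x": 0, "y": 0, "z": 0.045, "spin": -0.262}, {"fingers": -1, "x": 0, "y": 0, "z": 0.045, "spin": -0.262}, {"fingers": -1, "x": 0, "y": 0, "z": 0.045, "spin": -0.262}]}}

```text
time_s: 14.3
tcp_pos: [0.5904, 0.0421, 0.1538]
eef_rot: [-180.0, -0.0, -52.5]
contact_force: [-0.0, 0.0, 0.8]
gripper_width: 0.0116
gripper_force: 15.0
```

```bash
python3 st.py
```

```text
{'time_s': 14.3, 'joints': [22.986, 17.076, -17.188, 0.004, -55.714, 14.484], 'tcp_pos': [0.59, 0.042, 0.154], 'eef_rot': [-179.98, -0.009, -52.528], 'contact_force': [-0.001, 0.014, 0.847], 'moment': [0.06, 0.265, 0.06], 'gripper_width': 0.012, 'gripper_force': 15.0}
```

>>> {"method": "drive_tool", "body": {"rows": [{"fingers": -1, "x": 0, "y": 0, "z": 0, "spin": 0.15}, {"fingers": -1, "x": 0, "y": 0, "z": 0, "spin": 0.3}, {"fingers": -1, "x": 0, "y": 0, "z": 0, "spin": 0.45}, {"fingers": -1, "x": 0, "y": 0, "z": 0, "spin": 0.6}, {"fingers": -1, "x": 0, "y": 0, "z": 0, "spin": 0.72}, {"fingers": -1, "x": 0, "y": 0, "z": 0, "spin": 0.82}, {"fingers": -1, "x": 0, "y": 0, "z": 0, "spin": 0.88}, {"fingers": -1, "x": 0, "y": 0, "z": 0, "spin": 0.9}, {"fingers": -1, "x": 0, "y": 0, "z": 0, "spin": 0.9}]}}

```text
time_s: 15.42
tcp_pos: [0.5903, 0.0421, 0.1539]
eef_rot: [-180.0, 0.0, -104.0]
contact_force: [-2.2, 0.4, 3.1]
gripper_width: 0.0118
gripper_force: 15.0
```

```bash
python3 st.py; python3 - <<'E'
from h import *
c=cams.capture("side");crop(c,210,185,80,60,"s2",8)
E
```

```text
{'time_s': 15.425, 'joints': [22.99, 17.074, -17.189, 0.006, -55.729, -37.034], 'tcp_pos': [0.59, 0.042, 0.154], 'eef_rot': [-179.991, 0.001, -104.041], 'contact_force': [-2.188, 0.377, 3.088], 'moment': [0.039, 0.679, 0.08], 'gripper_width': 0.012, 'gripper_force': 15.002}
```

View pics/s2.png

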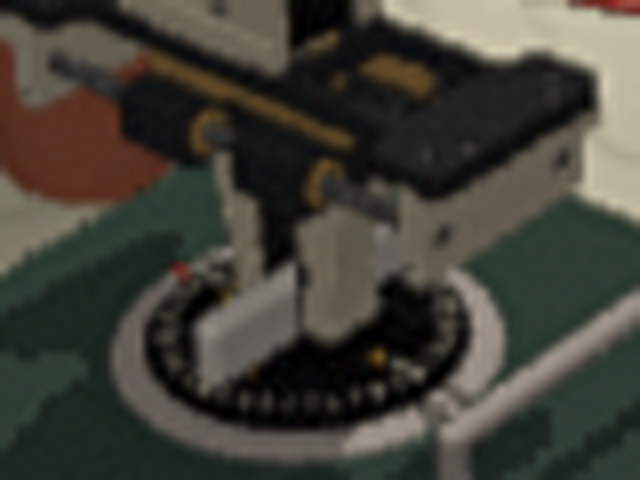

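The bar is parallel to the handle and the three-dot mark (225,297) is by the index (182,270), so the dial is on 30. Now the left turn.

>>> {"method": "drive_tool", "body": {"rows": [{"fingers": -1, "x": 0, "y": 0, "z": 0, "spin": -0.1}, {"fingers": -1, "x": 0, "y": 0, "z": 0, "spin": -0.27}, {"fingers": -1, "x": 0, "y": 0, "z": 0, "spin": -0.44}, {"fingers": -1, "x": 0, "y": 0, "z": 0, "spin": -0.61}, {"fingers": -1, "x": 0, "y": 0, "z": 0, "spin": -0.78}, {"fingers": -1, "x": 0, "y": 0, "z": 0, "spin": -0.95}, {"fingers": -1, "x": 0, "y": 0, "z": 0, "spin": -1.12}, {"fingers": -1, "x": 0, "y": 0, "z": 0, "spin": -1.29}, {"fingers": -1, "x": 0, "y": 0, "z": 0, "spin": -1.46}, {"fingers": -1, "x": 0, "y": 0, "z": 0, "spin": -1.63}]}}

```text
time_s: 16.73
tcp_pos: [0.5904, 0.0421, 0.1538]
eef_rot: [-180.0, -0.0, -10.3]
contact_force: [-2.3, 0.3, 2.6]
gripper_width: 0.0118
gripper_force: 15.0
```

>>> {"method": "drive_tool", "body": {"rows": [{"fingers": -1, "x": 0, "y": 0, "z": 0, "spin": -0.17}, {"fingers": -1, "x": 0, "y": 0, "z": 0, "spin": -0.34}, {"fingers": -1, "x": 0, "y": 0, "z": 0, "spin": -0.51}, {"fingers": -1, "x": 0, "y": 0, "z": 0, "spin": -0.68}, {"fingers": -1, "x": 0, "y": 0, "z": 0, "spin": -0.85}, {"fingers": -1, "x": 0, "y": 0, "z": 0, "spin": -1.02}, {"fingers": -1, "x": 0, "y": 0, "z": 0, "spin": -1.19}, {"fingers": -1, "x": 0, "y": 0, "z": 0, "spin": -1.36}, {"fingers": -1, "x": 0, "y": 0, "z": 0, "spin": -1.53}, {"fingers": -1, "x": 0, "y": 0, "z": 0, "spin": -1.7}]}}

```text
time_s: 17.98
tcp_pos: [0.5903, 0.0423, 0.1538]
eef_rot: [180.0, -0.0, 87.1]
contact_force: [-1.7, 1.4, 3.5]
gripper_width: 0.0119
gripper_force: 15.0
```

>>> {"method": "drive_tool", "body": {"rows": [{"fingers": -1, "x": 0, "y": 0, "z": 0, "spin": -0.12}, {"fingers": -1, "x": 0, "y": 0, "z": 0, "spin": -0.16}, {"fingers": -1, "x": 0, "y": 0, "z": 0, "spin": -0.16}]}}

```text
time_s: 18.35
tcp_pos: [0.5903, 0.0422, 0.1538]
eef_rot: [180.0, -0.0, 95.9]
contact_force: [-2.2, 1.1, 5.0]
gripper_width: 0.0117
gripper_force: 15.0
```

```bash
python3 st.py
```

```text
{'time_s': 18.35, 'joints': [22.997, 17.078, -17.185, -0.011, -55.719, 162.895], 'tcp_pos': [0.59, 0.042, 0.154], 'eef_rot': [179.986, -0.014, 95.886], 'contact_force': [-2.153, 1.06, 4.952], 'moment': [0.407, 0.976, 0.078], 'gripper_width': 0.012, 'gripper_force': 15.003}
```

>>> {"method": "drive_tool", "body": {"rows": [{"fingers": 0, "x": 0, "y": 0, "z": 0, "spin": 0}, {"fingers": 0, "x": 0, "y": 0, "z": 0, "spin": 0}, {"fingers": 0, "x": 0, "y": 0, "z": -0.025, "spin": 0}, {"fingers": 0, "x": 0, "y": 0, "z": -0.045, "spin": 0}, {"fingers": 0, "x": 0, "y": 0, "z": -0.045, "spin": 0.18}, {"fingers": 0, "x": 0, "y": 0, "z": -0.045, "spin": 0.36}, {"fingers": 0, "x": 0, "y": 0, "z": -0.045, "spin": 0.54}, {"fingers": 0, "x": 0, "y": 0, "z": -0.045, "spin": 0.72}, {"fingers": 0, "x": 0, "y": 0, "z": -0.045, "spin": 0.9}, {"fingers": 0, "x": 0, "y": 0, "z": -0.045, "spin": 1.08}]}}

```text
time_s: 19.6
tcp_pos: [0.5903, 0.042, 0.1983]
eef_rot: [-180.0, 0.0, 33.6]
contact_force: [-0.5, -0.1, -0.1]
gripper_width: 0.0437
gripper_force: 0.0
```

>>> {"method": "drive_tool", "body": {"rows": [{"fingers": 0, "x": 0, "y": 0, "z": 0, "spin": 0.18}, {"fingers": 0, "x": 0, "y": 0, "z": 0, "spin": 0.36}, {"fingers": 0, "x": 0, "y": 0, "z": 0, "spin": 0.54}, {"fingers": 0, "x": 0, "y": 0, "z": 0, "spin": 0.72}, {"fingers": 0, "x": 0, "y": 0, "z": 0, "spin": 0.9}, {"fingers": 0, "x": 0, "y": 0, "z": 0, "spin": 1.08}, {"fingers": 0, "x": 0, "y": 0, "z": 0, "spin": 1.26}, {"fingers": 0, "x": 0, "y": 0, "z": 0, "spin": 1.44}, {"fingers": 0, "x": 0, "y": 0, "z": 0, "spin": 1.62}, {"fingers": 0, "x": 0, "y": 0, "z": 0, "spin": 1.8}]}}

```text
time_s: 20.85
tcp_pos: [0.5903, 0.042, 0.1983]
eef_rot: [180.0, -0.0, -69.5]
contact_force: [-0.3, -0.5, 0.1]
gripper_width: 0.0439
gripper_force: 0.0
```

>>> {"method": "drive_tool", "body": {"rows": [{"fingers": 0, "x": 0, "y": 0, "z": 0, "spin": 0.18}, {"fingers": 0, "x": 0, "y": 0, "z": 0, "spin": 0.262}, {"fingers": 0, "x": 0, "y": 0, "z": 0.02, "spin": 0.262}, {"fingers": 0, "x": 0, "y": 0, "z": 0.035, "spin": 0.262}, {"fingers": 0, "x": 0, "y": 0, "z": 0.045, "spin": 0.262}, {"fingers": 0, "x": 0, "y": 0, "z": 0.045, "spin": 0.262}, {"fingers": -1, "x": 0, "y": 0, "z": 0.045, "spin": 0.262}, {"fingers": -1, "x": 0, "y": 0, "z": 0.045, "spin": 0.262}, {"fingers": -1, "x": 0, "y": 0, "z": 0.045, "spin": 0.262}, {"fingers": -1, "x": 0, "y": 0, "z": 0.045, "spin": 0.262}]}}

```text
time_s: 22.1
tcp_pos: [0.5903, 0.0421, 0.1539]
eef_rot: [-180.0, 0.0, -84.2]
contact_force: [-0.1, 0.8, 1.4]
gripper_width: 0.012
gripper_force: 15.0
```

```bash
python3 st.py
```

```text
{'time_s': 22.1, 'joints': [22.99, 17.07, -17.19, -0.0, -55.725, -17.145], 'tcp_pos': [0.59, 0.042, 0.154], 'eef_rot': [-179.986, 0.005, -84.155], 'contact_force': [-0.09, 0.807, 1.385], 'moment': [0.151, 0.278, 0.005], 'gripper_width': 0.012, 'gripper_force': 14.998}
```

Next, left 3.1 rad (ψ to about 93.5°), then regrasp.

>>> {"method": "drive_tool", "body": {"rows": [{"fingers": -1, "x": 0, "y": 0, "z": 0, "spin": -0.1}, {"fingers": -1, "x": 0, "y": 0, "z": 0, "spin": -0.27}, {"fingers": -1, "x": 0, "y": 0, "z": 0, "spin": -0.44}, {"fingers": -1, "x": 0, "y": 0, "z": 0, "spin": -0.61}, {"fingers": -1, "x": 0, "y": 0, "z": 0, "spin": -0.78}, {"fingers": -1, "x": 0, "y": 0, "z": 0, "spin": -0.95}, {"fingers": -1, "x": 0, "y": 0, "z": 0, "spin": -1.12}, {"fingers": -1, "x": 0, "y": 0, "z": 0, "spin": -1.29}, {"fingers": -1, "x": 0, "y": 0, "z": 0, "spin": -1.46}, {"fingers": -1, "x": 0, "y": 0, "z": 0, "spin": -1.63}]}}

```text
time_s: 23.35
tcp_pos: [0.5904, 0.0422, 0.1539]
eef_rot: [-180.0, -0.0, 9.6]
contact_force: [-1.2, 0.9, 1.5]
gripper_width: 0.012
gripper_force: 15.0
```

>>> {"method": "drive_tool", "body": {"rows": [{"fingers": -1, "x": 0, "y": 0, "z": 0, "spin": -0.17}, {"fingers": -1, "x": 0, "y": 0, "z": 0, "spin": -0.34}, {"fingers": -1, "x": 0, "y": 0, "z": 0, "spin": -0.51}, {"fingers": -1, "x": 0, "y": 0, "z": 0, "spin": -0.68}, {"fingers": -1, "x": 0, "y": 0, "z": 0, "spin": -0.85}, {"fingers": -1, "x": 0, "y": 0, "z": 0, "spin": -1.02}, {"fingers": -1, "x": 0, "y": 0, "z": 0, "spin": -1.19}, {"fingers": -1, "x": 0, "y": 0, "z": 0, "spin": -1.36}, {"fingers": -1, "x": 0, "y": 0, "z": 0, "spin": -1.47}, {"fingers": -1, "x": 0, "y": 0, "z": 0, "spin": -1.47}]}}

```text
time_s: 24.6
tcp_pos: [0.5903, 0.0422, 0.1538]
eef_rot: [180.0, -0.0, 93.4]
contact_force: [-1.5, 1.4, 4.1]
gripper_width: 0.0121
gripper_force: 15.0
```

```bash
python3 st.py
```

```text
{'time_s': 24.6, 'joints': [22.999, 17.074, -17.187, -0.005, -55.723, 160.43], 'tcp_pos': [0.59, 0.042, 0.154], 'eef_rot': [179.985, -0.01, 93.427], 'contact_force': [-1.505, 1.414, 4.101], 'moment': [0.316, 0.561, 0.076], 'gripper_width': 0.012, 'gripper_force': 14.999}
```

>>> {"method": "drive_tool", "body": {"rows": [{"fingers": 0, "x": 0, "y": 0, "z": 0, "spin": 0}, {"fingers": 0, "x": 0, "y": 0, "z": 0, "spin": 0}, {"fingers": 0, "x": 0, "y": 0, "z": -0.025, "spin": 0}, {"fingers": 0, "x": 0, "y": 0, "z": -0.045, "spin": 0}, {"fingers": 0, "x": 0, "y": 0, "z": -0.045, "spin": 0.18}, {"fingers": 0, "x": 0, "y": 0, "z": -0.045, "spin": 0.36}, {"fingers": 0, "x": 0, "y": 0, "z": -0.045, "spin": 0.54}, {"fingers": 0, "x": 0, "y": 0, "z": -0.045, "spin": 0.72}, {"fingers": 0, "x": 0, "y": 0, "z": -0.045, "spin": 0.9}, {"fingers": 0, "x": 0, "y": 0, "z": -0.045, "spin": 1.08}]}}

```text
time_s: 25.85
tcp_pos: [0.5903, 0.042, 0.1984]
eef_rot: [180.0, 0.0, 31.2]
contact_force: [0.1, -0.1, 1.3]
gripper_width: 0.0438
gripper_force: 0.0
```

>>> {"method": "drive_tool", "body": {"rows": [{"fingers": 0, "x": 0, "y": 0, "z": 0, "spin": 0.18}, {"fingers": 0, "x": 0, "y": 0, "z": 0, "spin": 0.36}, {"fingers": 0, "x": 0, "y": 0, "z": 0, "spin": 0.54}, {"fingers": 0, "x": 0, "y": 0, "z": 0, "spin": 0.72}, {"fingers": 0, "x": 0, "y": 0, "z": 0, "spin": 0.9}, {"fingers": 0, "x": 0, "y": 0, "z": 0, "spin": 1.08}, {"fingers": 0, "x": 0, "y": 0, "z": 0, "spin": 1.26}, {"fingers": 0, "x": 0, "y": 0, "z": 0, "spin": 1.44}, {"fingers": 0, "x": 0, "y": 0, "z": 0, "spin": 1.62}, {"fingers": 0, "x": 0, "y": 0, "z": 0, "spin": 1.8}]}}

```text
time_s: 27.1
tcp_pos: [0.5903, 0.042, 0.1984]
eef_rot: [180.0, -0.0, -72.0]
contact_force: [0.2, -0.4, 0.4]
gripper_width: 0.0435
gripper_force: 0.0
```

>>> {"method": "drive_tool", "body": {"rows": [{"fingers": 0, "x": 0, "y": 0, "z": 0, "spin": 0.18}, {"fingers": 0, "x": 0, "y": 0, "z": 0, "spin": 0.262}, {"fingers": 0, "x": 0, "y": 0, "z": 0.02, "spin": 0.262}, {"fingers": 0, "x": 0, "y": 0, "z": 0.035, "spin": 0.262}, {"fingers": 0, "x": 0, "y": 0, "z": 0.045, "spin": 0.262}, {"fingers": 0, "x": 0, "y": 0, "z": 0.045, "spin": 0.262}, {"fingers": -1, "x": 0, "y": 0, "z": 0.045, "spin": 0.262}, {"fingers": -1, "x": 0, "y": 0, "z": 0.045, "spin": 0.262}, {"fingers": -1, "x": 0, "y": 0, "z": 0.045, "spin": 0.262}, {"fingers": -1, "x": 0, "y": 0, "z": 0.045, "spin": 0.262}]}}

```text
time_s: 28.35
tcp_pos: [0.5903, 0.0421, 0.1539]
eef_rot: [-180.0, 0.0, -86.6]
contact_force: [-0.3, 1.0, 2.0]
gripper_width: 0.0117
gripper_force: 15.0
```

```bash
python3 st.py
```

```text
{'time_s': 28.35, 'joints': [22.992, 17.071, -17.19, 0.001, -55.724, -19.549], 'tcp_pos': [0.59, 0.042, 0.154], 'eef_rot': [-179.985, 0.004, -86.556], 'contact_force': [-0.304, 1.033, 1.991], 'moment': [0.113, 0.314, 0.136], 'gripper_width': 0.012, 'gripper_force': 14.999}
```

>>> {"method": "drive_tool", "body": {"rows": [{"fingers": -1, "x": 0, "y": 0, "z": 0, "spin": -0.12}, {"fingers": -1, "x": 0, "y": 0, "z": 0, "spin": -0.24}, {"fingers": -1, "x": 0, "y": 0, "z": 0, "spin": -0.34}, {"fingers": -1, "x": 0, "y": 0, "z": 0, "spin": -0.41}, {"fingers": -1, "x": 0, "y": 0, "z": 0, "spin": -0.45}, {"fingers": -1, "x": 0, "y": 0, "z": 0, "spin": -0.47}, {"fingers": -1, "x": 0, "y": 0, "z": 0, "spin": -0.47}]}}

```text
time_s: 29.22
tcp_pos: [0.5903, 0.0421, 0.1538]
eef_rot: [-180.0, -0.0, -59.7]
contact_force: [-1.0, 0.3, 3.3]
gripper_width: 0.0118
gripper_force: 15.0
```

```bash
python3 st.py; python3 - <<'E'
from h import *
c=cams.capture("side");crop(c,210,185,80,60,"s3",8)
E
```

```text
{'time_s': 29.225, 'joints': [22.99, 17.076, -17.189, 0.002, -55.722, 7.359], 'tcp_pos': [0.59, 0.042, 0.154], 'eef_rot': [-179.987, -0.003, -59.65], 'contact_force': [-0.961, 0.313, 3.346], 'moment': [0.231, 0.699, 0.059], 'gripper_width': 0.012, 'gripper_force': 14.997}
```

View pics/s3.png

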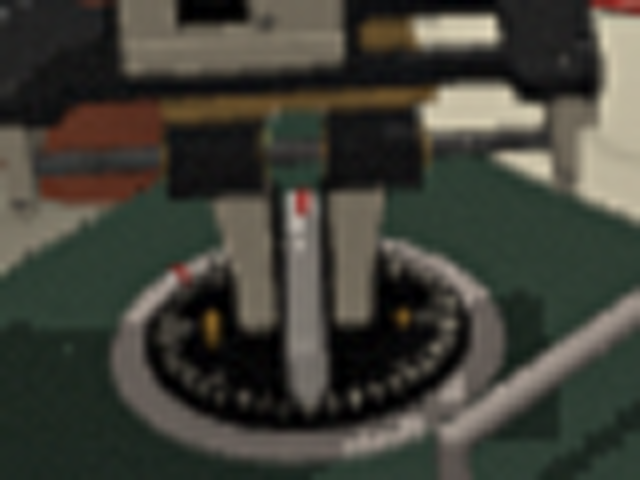

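The red end of the bar (302,205) and the three dots (212,325) sit either side of the index (182,270), so 35 is on the index. Now right, with a light grip that limits the torque: quickly until just short of 28, then in small steps by feel.

>>> {"method": "drive_tool", "body": {"rows": [{"fingers": -1, "x": 0, "y": 0, "z": 0, "spin": 0.1}, {"fingers": -1, "x": 0, "y": 0, "z": 0, "spin": 0.2}, {"fingers": -1, "x": 0, "y": 0, "z": 0, "spin": 0.3}, {"fingers": -1, "x": 0, "y": 0, "z": 0, "spin": 0.4}, {"fingers": -1, "x": 0, "y": 0, "z": 0, "spin": 0.5}, {"fingers": -1, "x": 0, "y": 0, "z": 0, "spin": 0.6}, {"fingers": -1, "x": 0, "y": 0, "z": 0, "spin": 0.7}, {"fingers": -1, "x": 0, "y": 0, "z": 0, "spin": 0.8}, {"fingers": -1, "x": 0, "y": 0, "z": 0, "spin": 0.9}, {"fingers": -1, "x": 0, "y": 0, "z": 0, "spin": 0.95}], "newtons": 12}}

```text
time_s: 30.52
tcp_pos: [0.5903, 0.0421, 0.1538]
eef_rot: [-180.0, 0.0, -114.2]
contact_force: [-2.2, 0.6, 3.7]
gripper_width: 0.0121
gripper_force: 12.0
```

```bash
python3 st.py
```

```text
{'time_s': 30.525, 'joints': [22.994, 17.075, -17.191, 0.001, -55.726, -47.215], 'tcp_pos': [0.59, 0.042, 0.154], 'eef_rot': [-179.994, 0.006, -114.22], 'contact_force': [-2.233, 0.604, 3.669], 'moment': [0.21, 0.711, 0.071], 'gripper_width': 0.012, 'gripper_force': 11.999}
```

>>> {"method": "drive_tool", "body": {"rows": [{"fingers": -1, "x": 0, "y": 0, "z": 0, "spin": 0.03}, {"fingers": -1, "x": 0, "y": 0, "z": 0, "spin": 0.06}, {"fingers": -1, "x": 0, "y": 0, "z": 0, "spin": 0.06}]}}

```text
time_s: 30.9
tcp_pos: [0.5903, 0.0421, 0.1538]
eef_rot: [-180.0, 0.0, -117.5]
contact_force: [-2.8, 0.4, 4.2]
gripper_width: 0.0122
gripper_force: 12.0
```

```bash
cat > st2.py <<'E'
from h import *
s=sensors.get_state();print(round(float(s["time_s"]),2),"yaw",round(s["eef_rot"][2],2),"mz",round(s["moment"][2],3),"f",np.round(s["contact_force"],1),"w",round(s["gripper_width"],4),"tq6",round(s["joint_torque"][5],3))
E
python3 st2.py
```

```text
30.9 yaw -117.55 mz -0.008 f [-2.8  0.4  4.2] w 0.0122 tq6 -0.167
```

>>> {"method": "drive_tool", "body": {"rows": [{"fingers": -1, "x": 0, "y": 0, "z": 0, "spin": 0.03}, {"fingers": -1, "x": 0, "y": 0, "z": 0, "spin": 0.06}, {"fingers": -1, "x": 0, "y": 0, "z": 0, "spin": 0.06}]}}

```text
time_s: 31.28
tcp_pos: [0.5903, 0.0421, 0.1538]
eef_rot: [-180.0, 0.0, -121.0]
contact_force: [-2.2, 1.2, 6.2]
gripper_width: 0.012
gripper_force: 12.0
```

```bash
python3 st2.py
```

```text
31.27 yaw -120.99 mz -0.031 f [-2.2  1.2  6.2] w 0.012 tq6 -0.156
```

>>> {"method": "drive_tool", "body": {"rows": [{"fingers": -1, "x": 0, "y": 0, "z": 0, "spin": 0.03}, {"fingers": -1, "x": 0, "y": 0, "z": 0, "spin": 0.06}, {"fingers": -1, "x": 0, "y": 0, "z": 0, "spin": 0.06}]}}

```text
time_s: 31.65
tcp_pos: [0.5903, 0.0421, 0.1538]
eef_rot: [-180.0, 0.0, -124.4]
contact_force: [-2.2, 1.0, 3.9]
gripper_width: 0.0118
gripper_force: 12.0
```

```bash
python3 st2.py
```

```text
31.65 yaw -124.42 mz -0.037 f [-2.2  1.   3.9] w 0.0118 tq6 -0.168
```

>>> {"method": "drive_tool", "body": {"rows": [{"fingers": -1, "x": 0, "y": 0, "z": 0, "spin": 0.03}, {"fingers": -1, "x": 0, "y": 0, "z": 0, "spin": 0.06}, {"fingers": -1, "x": 0, "y": 0, "z": 0, "spin": 0.06}]}}

```text
time_s: 32.02
tcp_pos: [0.5903, 0.0421, 0.1538]
eef_rot: [-180.0, 0.0, -127.9]
contact_force: [-2.6, 0.3, 4.9]
gripper_width: 0.0118
gripper_force: 12.0
```

```bash
python3 st2.py
```

```text
32.02 yaw -127.86 mz -0.075 f [-2.6  0.3  4.9] w 0.0118 tq6 -0.168
```

>>> {"method": "drive_tool", "body": {"rows": [{"fingers": -1, "x": 0, "y": 0, "z": 0, "spin": 0.03}, {"fingers": -1, "x": 0, "y": 0, "z": 0, "spin": 0.06}, {"fingers": -1, "x": 0, "y": 0, "z": 0, "spin": 0.06}]}}

```text
time_s: 32.4
tcp_pos: [0.5903, 0.0421, 0.1538]
eef_rot: [-180.0, 0.0, -131.3]
contact_force: [-3.0, 1.0, 6.0]
gripper_width: 0.0112
gripper_force: 12.0
```

```bash
python3 st2.py
```

```text
32.4 yaw -131.3 mz 0.04 f [-3.  1.  6.] w 0.0112 tq6 -0.207
```

>>> {"method": "drive_tool", "body": {"rows": [{"fingers": -1, "x": 0, "y": 0, "z": 0, "spin": 0.03}, {"fingers": -1, "x": 0, "y": 0, "z": 0, "spin": 0.06}, {"fingers": -1, "x": 0, "y": 0, "z": 0, "spin": 0.06}]}}

```text
time_s: 32.78
tcp_pos: [0.5903, 0.0421, 0.1538]
eef_rot: [-180.0, 0.0, -134.7]
contact_force: [-1.1, 1.6, 5.4]
gripper_width: 0.0118
gripper_force: 12.0
```

```bash
python3 st2.py
```

```text
32.77 yaw -134.74 mz -0.03 f [-1.1  1.6  5.4] w 0.0118 tq6 -0.137
```

>>> {"method": "drive_tool", "body": {"rows": [{"fingers": -1, "x": 0, "y": 0, "z": 0, "spin": 0.03}, {"fingers": -1, "x": 0, "y": 0, "z": 0, "spin": 0.06}, {"fingers": -1, "x": 0, "y": 0, "z": 0, "spin": 0.06}]}}

```text
time_s: 33.15
tcp_pos: [0.5903, 0.0421, 0.1538]
eef_rot: [180.0, 0.0, -138.2]
contact_force: [-2.5, 0.6, 5.4]
gripper_width: 0.0118
gripper_force: 12.0
```

```bash
python3 st2.py
```

```text
33.15 yaw -138.18 mz -0.055 f [-2.5  0.6  5.4] w 0.0118 tq6 -0.145
```

>>> {"method": "drive_tool", "body": {"rows": [{"fingers": -1, "x": 0, "y": 0, "z": 0, "spin": 0.03}, {"fingers": -1, "x": 0, "y": 0, "z": 0, "spin": 0.06}, {"fingers": -1, "x": 0, "y": 0, "z": 0, "spin": 0.06}]}}

```text
time_s: 33.52
tcp_pos: [0.5903, 0.0421, 0.1538]
eef_rot: [-180.0, 0.0, -141.6]
contact_force: [-3.4, 1.3, 6.2]
gripper_width: 0.0119
gripper_force: 12.0
```

```bash
python3 st2.py
```

```text
33.52 yaw -141.61 mz -0.059 f [-3.4  1.3  6.2] w 0.0119 tq6 -0.146
```

>>> {"method": "drive_tool", "body": {"rows": [{"fingers": -1, "x": 0, "y": 0, "z": 0, "spin": 0.03}, {"fingers": -1, "x": 0, "y": 0, "z": 0, "spin": 0.06}, {"fingers": -1, "x": 0, "y": 0, "z": 0, "spin": 0.06}]}}

```text
time_s: 33.9
tcp_pos: [0.5903, 0.0421, 0.1538]
eef_rot: [-180.0, 0.0, -145.1]
contact_force: [-2.7, 0.9, 6.0]
gripper_width: 0.012
gripper_force: 12.0
```

```bash
python3 st2.py
```

```text
33.9 yaw -145.05 mz -0.045 f [-2.7  0.9  6. ] w 0.012 tq6 -0.161
```

>>> {"method": "drive_tool", "body": {"rows": [{"fingers": -1, "x": 0, "y": 0, "z": 0, "spin": 0.03}, {"fingers": -1, "x": 0, "y": 0, "z": 0, "spin": 0.06}, {"fingers": -1, "x": 0, "y": 0, "z": 0, "spin": 0.06}]}}

```text
time_s: 34.28
tcp_pos: [0.5903, 0.0421, 0.1538]
eef_rot: [180.0, 0.0, -148.5]
contact_force: [-2.5, 1.3, 5.4]
gripper_width: 0.0123
gripper_force: 12.0
```

```bash
python3 st2.py
```

```text
34.27 yaw -148.49 mz -0.063 f [-2.5  1.3  5.4] w 0.0123 tq6 -0.166
```

>>> {"method": "drive_tool", "body": {"rows": [{"fingers": -1, "x": 0, "y": 0, "z": 0, "spin": 0.03}, {"fingers": -1, "x": 0, "y": 0, "z": 0, "spin": 0.06}, {"fingers": -1, "x": 0, "y": 0, "z": 0, "spin": 0.06}]}}

```text
time_s: 34.65
tcp_pos: [0.5903, 0.0422, 0.1538]
eef_rot: [180.0, 0.0, -151.9]
contact_force: [-2.6, 1.0, 5.6]
gripper_width: 0.0118
gripper_force: 12.0
```

```bash
python3 st2.py
```

```text
34.65 yaw -151.93 mz -0.029 f [-2.6  1.   5.6] w 0.0118 tq6 -0.149
```

>>> {"method": "drive_tool", "body": {"rows": [{"fingers": -1, "x": 0, "y": 0, "z": 0, "spin": 0.03}, {"fingers": -1, "x": 0, "y": 0, "z": 0, "spin": 0.06}, {"fingers": -1, "x": 0, "y": 0, "z": 0, "spin": 0.06}]}}

```text
time_s: 35.02
tcp_pos: [0.5902, 0.0421, 0.1538]
eef_rot: [180.0, 0.0, -155.4]
contact_force: [-3.3, 2.0, 4.7]
gripper_width: 0.012
gripper_force: 12.0
```

```bash
python3 st2.py
```

```text
35.02 yaw -155.37 mz 0.009 f [-3.3  2.   4.7] w 0.012 tq6 -0.169
```

>>> {"method": "drive_tool", "body": {"rows": [{"fingers": -1, "x": 0, "y": 0, "z": 0, "spin": 0.03}, {"fingers": -1, "x": 0, "y": 0, "z": 0, "spin": 0.06}, {"fingers": -1, "x": 0, "y": 0, "z": 0, "spin": 0.06}]}}

```text
time_s: 35.4
tcp_pos: [0.5903, 0.0421, 0.1538]
eef_rot: [180.0, 0.0, -158.8]
contact_force: [-2.4, 1.0, 6.3]
gripper_width: 0.0117
gripper_force: 12.0
```

```bash
python3 st2.py
```

```text
35.4 yaw -158.8 mz 0.025 f [-2.4  1.   6.3] w 0.0117 tq6 -0.155
```

>>> {"method": "drive_tool", "body": {"rows": [{"fingers": -1, "x": 0, "y": 0, "z": 0, "spin": 0.03}, {"fingers": -1, "x": 0, "y": 0, "z": 0, "spin": 0.06}, {"fingers": -1, "x": 0, "y": 0, "z": 0, "spin": 0.06}]}}

```text
time_s: 35.78
tcp_pos: [0.5903, 0.0421, 0.1538]
eef_rot: [180.0, 0.0, -162.2]
contact_force: [-3.3, 2.0, 5.6]
gripper_width: 0.0119
gripper_force: 12.0
```

```bash
python3 st2.py
```

```text
35.77 yaw -162.24 mz -0.055 f [-3.3  2.   5.6] w 0.0119 tq6 -0.153
```

>>> {"method": "drive_tool", "body": {"rows": [{"fingers": -1, "x": 0, "y": 0, "z": 0, "spin": 0.03}, {"fingers": -1, "x": 0, "y": 0, "z": 0, "spin": 0.06}, {"fingers": -1, "x": 0, "y": 0, "z": 0, "spin": 0.06}]}}

```text
time_s: 36.15
tcp_pos: [0.5903, 0.0421, 0.1538]
eef_rot: [180.0, 0.0, -165.7]
contact_force: [-3.4, 1.9, 5.0]
gripper_width: 0.0117
gripper_force: 12.0
```

```bash
python3 st2.py
```

```text
36.15 yaw -165.67 mz -0.056 f [-3.4  1.9  5. ] w 0.0117 tq6 -0.188
```

>>> {"method": "drive_tool", "body": {"rows": [{"fingers": -1, "x": 0, "y": 0, "z": 0, "spin": 0.03}, {"fingers": -1, "x": 0, "y": 0, "z": 0, "spin": 0.06}, {"fingers": -1, "x": 0, "y": 0, "z": 0, "spin": 0.06}]}}

```text
time_s: 36.52
tcp_pos: [0.5903, 0.0422, 0.1538]
eef_rot: [180.0, 0.0, -169.1]
contact_force: [-2.9, 0.9, 5.8]
gripper_width: 0.0116
gripper_force: 12.0
```

```bash
python3 st2.py
```

```text
36.52 yaw -169.12 mz -0.01 f [-2.9  0.9  5.8] w 0.0116 tq6 -0.167
```

>>> {"method": "drive_tool", "body": {"rows": [{"fingers": -1, "x": 0, "y": 0, "z": 0, "spin": 0.03}, {"fingers": -1, "x": 0, "y": 0, "z": 0, "spin": 0.06}, {"fingers": -1, "x": 0, "y": 0, "z": 0, "spin": 0.06}]}}

```text
time_s: 36.9
tcp_pos: [0.5902, 0.0422, 0.1538]
eef_rot: [180.0, 0.0, -172.6]
contact_force: [-2.8, 0.9, 5.5]
gripper_width: 0.0115
gripper_force: 12.0
```

```bash
python3 st2.py
```

```text
36.9 yaw -172.55 mz -0.023 f [-2.8  0.9  5.5] w 0.0115 tq6 -0.192
```

>>> {"method": "drive_tool", "body": {"rows": [{"fingers": -1, "x": 0, "y": 0, "z": 0, "spin": 0.03}, {"fingers": -1, "x": 0, "y": 0, "z": 0, "spin": 0.06}, {"fingers": -1, "x": 0, "y": 0, "z": 0, "spin": 0.06}]}}

```text
time_s: 37.28
tcp_pos: [0.5903, 0.0421, 0.1538]
eef_rot: [180.0, 0.0, -176.0]
contact_force: [-2.8, 0.5, 5.0]
gripper_width: 0.0118
gripper_force: 12.0
```

```bash
python3 st2.py
```

```text
37.27 yaw -175.99 mz 0.024 f [-2.8  0.5  5. ] w 0.0118 tq6 -0.176
```

>>> {"method": "drive_tool", "body": {"rows": [{"fingers": -1, "x": 0, "y": 0, "z": 0, "spin": 0.03}, {"fingers": -1, "x": 0, "y": 0, "z": 0, "spin": 0.06}, {"fingers": -1, "x": 0, "y": 0, "z": 0, "spin": 0.06}]}}

```text
time_s: 37.65
tcp_pos: [0.5902, 0.0421, 0.1538]
eef_rot: [180.0, 0.0, -179.4]
contact_force: [-3.6, 1.1, 5.8]
gripper_width: 0.0116
gripper_force: 12.0
```

```bash
python3 st2.py
```

```text
37.65 yaw -179.43 mz -0.01 f [-3.6  1.1  5.8] w 0.0116 tq6 -0.14
```

>>> {"method": "drive_tool", "body": {"rows": [{"fingers": -1, "x": 0, "y": 0, "z": 0, "spin": 0.03}, {"fingers": -1, "x": 0, "y": 0, "z": 0, "spin": 0.06}, {"fingers": -1, "x": 0, "y": 0, "z": 0, "spin": 0.06}]}}

```text
time_s: 38.02
tcp_pos: [0.5902, 0.0422, 0.1538]
eef_rot: [180.0, 0.0, 177.1]
contact_force: [-3.6, 1.5, 5.4]
gripper_width: 0.0119
gripper_force: 12.0
```

```bash
python3 st2.py
```

```text
38.02 yaw 177.13 mz -0.026 f [-3.6  1.5  5.4] w 0.0119 tq6 -0.148
```

>>> {"method": "drive_tool", "body": {"rows": [{"fingers": -1, "x": 0, "y": 0, "z": 0, "spin": 0.03}, {"fingers": -1, "x": 0, "y": 0, "z": 0, "spin": 0.06}, {"fingers": -1, "x": 0, "y": 0, "z": 0, "spin": 0.06}]}}

```text
time_s: 38.4
tcp_pos: [0.5903, 0.0422, 0.1538]
eef_rot: [180.0, 0.0, 173.7]
contact_force: [-3.3, 0.9, 6.2]
gripper_width: 0.0121
gripper_force: 12.0
```

```bash
python3 st2.py
```

```text
38.4 yaw 173.7 mz -0.029 f [-3.3  0.9  6.2] w 0.0121 tq6 -0.126
```

>>> {"method": "drive_tool", "body": {"rows": [{"fingers": -1, "x": 0, "y": 0, "z": 0, "spin": 0.03}, {"fingers": -1, "x": 0, "y": 0, "z": 0, "spin": 0.06}, {"fingers": -1, "x": 0, "y": 0, "z": 0, "spin": 0.06}]}}

```text
time_s: 38.78
tcp_pos: [0.5903, 0.0422, 0.1538]
eef_rot: [180.0, 0.0, 170.3]
contact_force: [-2.7, 1.2, 5.4]
gripper_width: 0.012
gripper_force: 12.0
```

```bash
python3 st2.py
```

```text
38.77 yaw 170.25 mz -0.072 f [-2.7  1.2  5.4] w 0.012 tq6 -0.122
```

>>> {"method": "drive_tool", "body": {"rows": [{"fingers": -1, "x": 0, "y": 0, "z": 0, "spin": 0.03}, {"fingers": -1, "x": 0, "y": 0, "z": 0, "spin": 0.06}, {"fingers": -1, "x": 0, "y": 0, "z": 0, "spin": 0.06}]}}

```text
time_s: 39.15
tcp_pos: [0.5903, 0.0422, 0.1538]
eef_rot: [180.0, 0.0, 166.8]
contact_force: [-3.1, 0.8, 5.8]
gripper_width: 0.0116
gripper_force: 12.0
```

```bash
python3 st2.py
```

```text
39.15 yaw 166.82 mz -0.077 f [-3.1  0.8  5.8] w 0.0116 tq6 -0.127
```

>>> {"method": "drive_tool", "body": {"rows": [{"fingers": -1, "x": 0, "y": 0, "z": 0, "spin": 0.03}, {"fingers": -1, "x": 0, "y": 0, "z": 0, "spin": 0.06}, {"fingers": -1, "x": 0, "y": 0, "z": 0, "spin": 0.06}]}}

```text
time_s: 39.52
tcp_pos: [0.5902, 0.0422, 0.1538]
eef_rot: [180.0, 0.0, 163.4]
contact_force: [-3.1, 1.2, 5.6]
gripper_width: 0.0118
gripper_force: 12.0
```

```bash
python3 st2.py
```

```text
39.52 yaw 163.37 mz -0.177 f [-3.1  1.2  5.6] w 0.0118 tq6 -0.08
```

>>> {"method": "drive_tool", "body": {"rows": [{"fingers": -1, "x": 0, "y": 0, "z": 0, "spin": 0.03}, {"fingers": -1, "x": 0, "y": 0, "z": 0, "spin": 0.05}, {"fingers": -1, "x": 0, "y": 0, "z": 0, "spin": 0.05}]}}

```text
time_s: 39.9
tcp_pos: [0.5903, 0.0422, 0.1538]
eef_rot: [180.0, 0.0, 160.5]
contact_force: [-2.6, 0.0, 4.9]
gripper_width: 0.0117
gripper_force: 12.0
```

```bash
python3 st2.py
```

```text
39.9 yaw 160.53 mz -0.023 f [-2.6  0.   4.9] w 0.0117 tq6 -0.118
```

>>> {"method": "drive_tool", "body": {"rows": [{"fingers": -1, "x": 0, "y": 0, "z": 0, "spin": 0.03}, {"fingers": -1, "x": 0, "y": 0, "z": 0, "spin": 0.06}, {"fingers": -1, "x": 0, "y": 0, "z": 0, "spin": 0.06}]}}

```text
time_s: 40.28
tcp_pos: [0.5903, 0.0422, 0.1538]
eef_rot: [180.0, 0.0, 157.1]
contact_force: [-2.0, 2.4, 4.6]
gripper_width: 0.012
gripper_force: 12.0
```

```bash
python3 st2.py
```

```text
40.27 yaw 157.08 mz -0.031 f [-2.   2.4  4.6] w 0.012 tq6 -0.153
```

>>> {"method": "drive_tool", "body": {"rows": [{"fingers": -1, "x": 0, "y": 0, "z": 0, "spin": 0.03}, {"fingers": -1, "x": 0, "y": 0, "z": 0, "spin": 0.06}, {"fingers": -1, "x": 0, "y": 0, "z": 0, "spin": 0.06}]}}

```text
time_s: 40.65
tcp_pos: [0.5903, 0.0422, 0.1538]
eef_rot: [180.0, 0.0, 153.6]
contact_force: [-3.5, 1.4, 5.0]
gripper_width: 0.0122
gripper_force: 12.0
```

```bash
python3 st2.py
```

```text
40.65 yaw 153.64 mz -0.051 f [-3.5  1.4  5. ] w 0.0122 tq6 -0.153
```

>>> {"method": "drive_tool", "body": {"rows": [{"fingers": -1, "x": 0, "y": 0, "z": 0, "spin": 0.03}, {"fingers": -1, "x": 0, "y": 0, "z": 0, "spin": 0.06}, {"fingers": -1, "x": 0, "y": 0, "z": 0, "spin": 0.06}]}}

```text
time_s: 41.02
tcp_pos: [0.5902, 0.0422, 0.1538]
eef_rot: [180.0, 0.0, 150.2]
contact_force: [-2.8, 0.8, 5.1]
gripper_width: 0.0117
gripper_force: 12.1
```

```bash
python3 st2.py
```

```text
41.02 yaw 150.23 mz 0.236 f [-2.8  0.8  5.1] w 0.0117 tq6 -0.427
```

The torque jumped to about -0.43 on joint 6. One very small step will show whether it is the stop or only a click.

>>> {"method": "drive_tool", "body": {"rows": [{"fingers": -1, "x": 0, "y": 0, "z": 0, "spin": 0.01}, {"fingers": -1, "x": 0, "y": 0, "z": 0, "spin": 0.01}]}}

```text
time_s: 41.28
tcp_pos: [0.5903, 0.0422, 0.1538]
eef_rot: [180.0, 0.0, 149.7]
contact_force: [-2.5, 0.5, 6.0]
gripper_width: 0.0123
gripper_force: 12.2
```

```bash
python3 st2.py
```

```text
41.27 yaw 149.68 mz 0.253 f [-2.5  0.5  6. ] w 0.0123 tq6 -0.337
```

>>> {"method": "drive_tool", "body": {"rows": [{"fingers": -1, "x": 0, "y": 0, "z": 0, "spin": 0.015}, {"fingers": -1, "x": 0, "y": 0, "z": 0, "spin": 0.03}, {"fingers": -1, "x": 0, "y": 0, "z": 0, "spin": 0.03}]}}

```text
time_s: 41.65
tcp_pos: [0.5904, 0.0421, 0.1538]
eef_rot: [180.0, 0.0, 147.9]
contact_force: [-2.2, 1.0, 4.9]
gripper_width: 0.0123
gripper_force: 12.4
```

```bash
python3 st2.py
```

```text
41.65 yaw 147.95 mz 0.307 f [-2.2  1.   4.9] w 0.0123 tq6 -0.414
```

The dial stays put at 2.88, torque is steady and the grip gives, so the bolt has dropped. I release and go to the handle.

>>> {"method": "drive_tool", "body": {"rows": [{"fingers": 0, "x": 0, "y": 0, "z": 0, "spin": 0}, {"fingers": 0, "x": 0, "y": 0, "z": 0, "spin": 0}, {"fingers": 0, "x": 0, "y": 0, "z": -0.03, "spin": 0}, {"fingers": 0, "x": 0, "y": 0, "z": -0.06, "spin": 0}, {"fingers": 0, "x": 0.02, "y": -0.006, "z": -0.06, "spin": -0.17}, {"fingers": 0, "x": 0.05, "y": -0.016, "z": -0.06, "spin": -0.34}, {"fingers": 0, "x": 0.08, "y": -0.026, "z": -0.06, "spin": -0.51}, {"fingers": 0, "x": 0.1, "y": -0.032, "z": -0.06, "spin": -0.68}, {"fingers": 0, "x": 0.105, "y": -0.034, "z": -0.06, "spin": -0.85}, {"fingers": 0, "x": 0.105, "y": -0.034, "z": -0.06, "spin": -1.02}], "newtons": 30}}

```text
time_s: 42.9
tcp_pos: [0.4828, 0.0691, 0.2136]
eef_rot: [180.0, 0.0, -153.3]
contact_force: [-0.8, 0.8, 0.2]
gripper_width: 0.0438
gripper_force: 0.0
```

>>> {"method": "drive_tool", "body": {"rows": [{"fingers": 0, "x": 0, "y": 0, "z": 0, "spin": -0.17}, {"fingers": 0, "x": 0, "y": 0, "z": 0, "spin": -0.34}, {"fingers": 0, "x": 0, "y": 0, "z": 0, "spin": -0.51}, {"fingers": 0, "x": 0, "y": 0, "z": 0, "spin": -0.68}, {"fingers": 0, "x": 0, "y": 0, "z": 0, "spin": -0.83}, {"fingers": 0, "x": 0, "y": 0, "z": 0, "spin": -0.85}, {"fingers": 0, "x": 0, "y": 0, "z": 0, "spin": -0.85}]}}

```text
time_s: 43.78
tcp_pos: [0.4832, 0.0689, 0.2134]
eef_rot: [180.0, -0.0, -105.1]
contact_force: [0.3, -0.1, -0.0]
gripper_width: 0.0439
gripper_force: 0.0
```

```bash
python3 st.py; python3 - <<'E'
from h import *
c=cams.capture("side");crop(c,190,165,140,105,"s4",5)
E
```

```text
{'time_s': 43.775, 'joints': [31.254, 4.222, -24.993, -0.003, -60.791, -46.315], 'tcp_pos': [0.483, 0.069, 0.213], 'eef_rot': [179.994, -0.002, -105.063], 'contact_force': [0.28, -0.097, -0.034], 'moment': [-0.004, 0.068, -0.025], 'gripper_width': 0.044, 'gripper_force': 0.0}
```

View pics/s4.png

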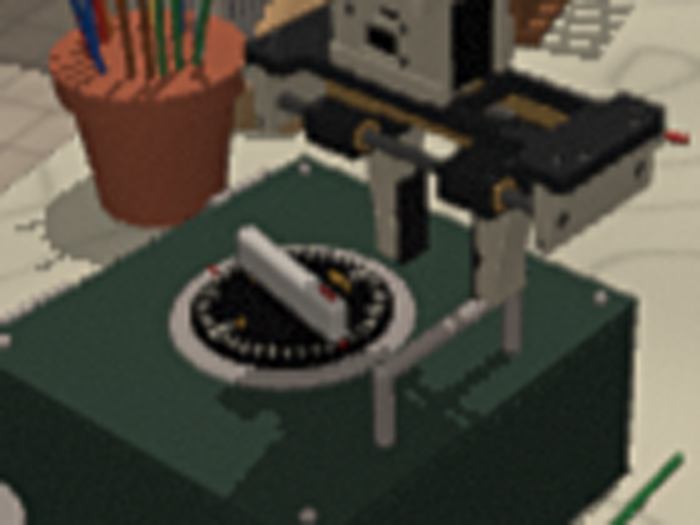

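The dial's one-dot mark (238,322) is just left of the index (213,270), so it stands at about 18. The fingers straddle the handle, so I lower and grip.

>>> {"method": "drive_tool", "body": {"rows": [{"fingers": 0, "x": 0, "y": 0, "z": 0.025, "spin": 0}, {"fingers": 0, "x": 0, "y": 0, "z": 0.045, "spin": 0}, {"fingers": 0, "x": 0, "y": 0, "z": 0.052, "spin": 0}, {"fingers": 0, "x": 0, "y": 0, "z": 0.052, "spin": 0}, {"fingers": -1, "x": 0, "y": 0, "z": 0.052, "spin": 0}, {"fingers": -1, "x": 0, "y": 0, "z": 0.052, "spin": 0}, {"fingers": -1, "x": 0, "y": 0, "z": 0.052, "spin": 0}, {"fingers": -1, "x": 0, "y": 0, "z": 0.052, "spin": 0}], "newtons": 30}}

```text
time_s: 44.82
tcp_pos: [0.4835, 0.069, 0.1618]
eef_rot: [-180.0, 0.0, -104.9]
contact_force: [9.3, -4.7, -4.3]
gripper_width: 0.0094
gripper_force: 14.5
```

```bash
python3 st.py; python3 - <<'E'
import numpy as np
p0=np.array([-.225,.048])
for a in range(6,67,6):
    t=np.radians(a);x=-.225*np.cos(t)+.048*np.sin(t)+.225;z=.225*np.sin(t)+.048*np.cos(t)-.048
    print(a,round(x,4),round(z,4))
E
```

```text
{'time_s': 44.825, 'joints': [31.256, 7.207, -29.147, 0.012, -53.604, -46.157], 'tcp_pos': [0.483, 0.069, 0.162], 'eef_rot': [-179.965, 0.023, -104.894], 'contact_force': [9.318, -4.688, -4.297], 'moment': [-1.165, -3.153, 0.087], 'gripper_width': 0.009, 'gripper_force': 14.504}
6 0.0062 0.0233
12 0.0149 0.0457
18 0.0258 0.0672
24 0.039 0.0874
30 0.0541 0.1061
36 0.0712 0.1231
42 0.0899 0.1382
48 0.1101 0.1513
54 0.1316 0.1622
60 0.1541 0.1709
66 0.1773 0.1771
```

>>> {"method": "drive_tool", "body": {"rows": [{"fingers": -1, "x": 0, "y": -0.001, "z": 0, "spin": 0}, {"fingers": -1, "x": 0, "y": -0.003, "z": -0.008, "spin": 0}, {"fingers": -1, "x": 0, "y": -0.005, "z": -0.015, "spin": 0}, {"fingers": -1, "x": 0, "y": -0.006, "z": -0.023, "spin": 0}, {"fingers": -1, "x": 0, "y": -0.01, "z": -0.034, "spin": 0}, {"fingers": -1, "x": 0, "y": -0.015, "z": -0.046, "spin": 0}]}}

```text
time_s: 45.58
tcp_pos: [0.4978, 0.0652, 0.208]
eef_rot: [180.0, 0.0, -104.9]
contact_force: [2.7, 3.3, -10.5]
gripper_width: 0.009
gripper_force: 30.0
```

```bash
python3 st.py
```

```text
{'time_s': 45.575, 'joints': [29.898, 5.896, -23.864, -0.035, -60.264, -44.783], 'tcp_pos': [0.498, 0.065, 0.208], 'eef_rot': [179.961, 0.005, -104.903], 'contact_force': [2.734, 3.262, -10.541], 'moment': [1.301, -0.888, 0.033], 'gripper_width': 0.009, 'gripper_force': 29.959}
```

>>> {"method": "drive_tool", "body": {"rows": [{"fingers": -1, "x": 0, "y": -0.005, "z": -0.011, "spin": 0}, {"fingers": -1, "x": 0, "y": -0.011, "z": -0.0215, "spin": 0}, {"fingers": -1, "x": 0, "y": -0.017, "z": -0.032, "spin": 0}, {"fingers": -1, "x": 0, "y": -0.024, "z": -0.042, "spin": 0}, {"fingers": -1, "x": 0, "y": -0.0315, "z": -0.051, "spin": 0}, {"fingers": -1, "x": 0, "y": -0.039, "z": -0.0605, "spin": 0}, {"fingers": -1, "x": 0, "y": -0.0475, "z": -0.069, "spin": 0}, {"fingers": -1, "x": 0, "y": -0.0565, "z": -0.0775, "spin": 0}, {"fingers": -1, "x": 0, "y": -0.0655, "z": -0.085, "spin": 0}, {"fingers": -1, "x": 0, "y": -0.075, "z": -0.0925, "spin": 0}]}}

```text
time_s: 46.82
tcp_pos: [0.5688, 0.047, 0.3017]
eef_rot: [179.9, 0.1, -104.8]
contact_force: [-9.0, 10.6, 1.4]
gripper_width: 0.009
gripper_force: 29.9
```

```bash
python3 st.py
```

```text
{'time_s': 46.825, 'joints': [24.244, 8.989, -7.52, -0.176, -73.547, -39.043], 'tcp_pos': [0.569, 0.047, 0.302], 'eef_rot': [179.85, 0.096, -104.849], 'contact_force': [-9.011, 10.553, 1.447], 'moment': [4.21, 3.643, 0.053], 'gripper_width': 0.009, 'gripper_force': 29.948}
```

>>> {"method": "drive_tool", "body": {"rows": [{"fingers": -1, "x": -0.002, "y": -0.01, "z": -0.007, "spin": 0}, {"fingers": -1, "x": -0.0025, "y": -0.02, "z": -0.013, "spin": 0}, {"fingers": -1, "x": -0.0025, "y": -0.031, "z": -0.019, "spin": 0}, {"fingers": -1, "x": -0.003, "y": -0.042, "z": -0.024, "spin": 0}, {"fingers": -1, "x": -0.003, "y": -0.053, "z": -0.0285, "spin": 0}, {"fingers": -1, "x": -0.0035, "y": -0.064, "z": -0.0325, "spin": 0}, {"fingers": -1, "x": -0.0035, "y": -0.072, "z": -0.0355, "spin": 0}, {"fingers": -1, "x": -0.0035, "y": -0.076, "z": -0.0365, "spin": 0}, {"fingers": -1, "x": -0.0035, "y": -0.076, "z": -0.0365, "spin": 0}]}}

```text
time_s: 47.95
tcp_pos: [0.6441, 0.0281, 0.3407]
eef_rot: [-179.9, -0.1, -104.9]
contact_force: [-7.0, -0.4, 9.4]
gripper_width: 0.0091
gripper_force: 30.0
```

```bash
python3 st.py;python3 - <<'E'
from h import *
c=cams.capture("side");crop(c,150,100,190,143,"s5",4)
E
```

```text
{'time_s': 47.95, 'joints': [19.882, 15.246, 5.311, 0.137, -80.016, -34.8], 'tcp_pos': [0.644, 0.028, 0.341], 'eef_rot': [-179.883, -0.082, -104.895], 'contact_force': [-6.999, -0.361, 9.383], 'moment': [0.373, 2.918, 0.044], 'gripper_width': 0.009, 'gripper_force': 30.01}
```

View pics/s5.png

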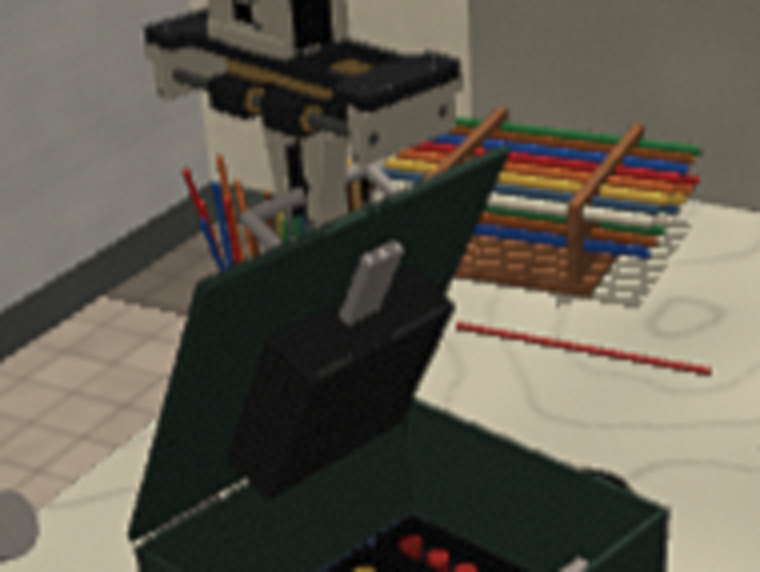

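The lid stands at about 63° with the handle still held. I open the fingers a little, lift clear and check.

>>> {"method": "drive_tool", "body": {"rows": [{"fingers": -0.55, "x": 0, "y": 0, "z": 0, "spin": 0}, {"fingers": -0.55, "x": 0, "y": 0, "z": 0, "spin": 0}, {"fingers": -0.55, "x": 0, "y": 0, "z": 0, "spin": 0}, {"fingers": -0.55, "x": 0, "y": 0, "z": -0.015, "spin": 0}, {"fingers": -0.55, "x": 0, "y": 0, "z": -0.04, "spin": 0}, {"fingers": -0.55, "x": 0, "y": 0, "z": -0.08, "spin": 0}, {"fingers": -0.55, "x": 0, "y": 0, "z": -0.12, "spin": 0}, {"fingers": -0.55, "x": 0, "y": 0, "z": -0.12, "spin": 0}, {"fingers": -0.55, "x": 0, "y": 0, "z": -0.12, "spin": 0}]}}

```text
time_s: 49.12
tcp_pos: [0.6445, 0.0297, 0.4568]
eef_rot: [-180.0, 0.0, -104.9]
contact_force: [-1.0, -0.9, 0.0]
gripper_width: 0.02
gripper_force: 0.0
```

```bash
python3 st.py;python3 - <<'E'
from h import *
c=cams.capture("side");cv2.imwrite("pics/s6.png",cv2.resize(c["pixels"][:,:,::-1],(800,600)))
E
```

```text
{'time_s': 49.125, 'joints': [19.929, 14.802, 19.191, -0.009, -94.371, -34.823], 'tcp_pos': [0.645, 0.03, 0.457], 'eef_rot': [-179.99, 0.018, -104.894], 'contact_force': [-0.972, -0.93, 0.041], 'moment': [0.075, 0.135, 0.02], 'gripper_width': 0.02, 'gripper_force': 0.0}
```

View pics/s6.png

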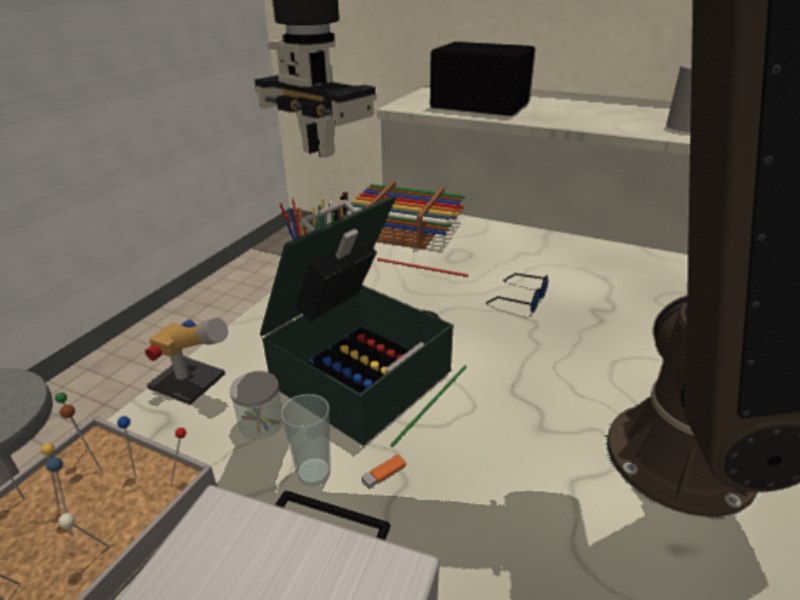

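The lid stands open with its hinge edge at (265,333) and top edge at (390,200). The gripper is clear, and the jar, tumbler, lighter, rods and glasses are where they were.

```bash
python3 -c "
from plant import r
print(r.close_job())"
```

```text
the job is handed in; nothing more can be done
None
```

The strongbox is open: I dialled 30 right and 35 left, then turned right until the bolt stopped the dial at about 18 without forcing it. The lid is raised to about 63° and released, nothing else on the bench moved in the last picture, and I handed the job in at about 49 s of the 70 s allowed.

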